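Tip the pipette-tip box back onto its base and slide it home against the stop rail

ROBOT

A 6-joint arm with a two-finger parallel gripper is mounted at the origin on a cart in front of the work surface, level with it; the furniture and walls round the work are solid. World frame = base frame: x ahead of the robot, y to its left, z up, the work surface at z = 0. Lengths are in m, angles in degrees, forces in N, time in s.
With the tool pointing down it reaches from about 0.4 to 0.825 m from the base axis. Payload 7 kg.
Tool frame: the origin (TCP) lies midway between the tips of the shut fingers; the grasp point (between the pads) lies 19 mm behind it (r.grasp_offset is the distance from the TCP to the grasp point, in m); z points along the fingers, x is the direction in which the jaws open and shut, and the axes are right-handed (so a half turn about z gives the same grasp; the last joint's range is limited). The gripper opens to 88 mm and grips with 3 to 60 N. Pads are 19 mm wide; open, the fingers measure 130 mm over their backs; the gripper's body (78 mm by 193 mm) begins 47 mm behind the grasp point.
Start: joints at [83.486, 20.546, 0.682, 0, -70.136, -16.507], TCP at [0.264, 0.621, 0.227] pointing down, gripper open.
Joint ranges: [-176.03, 176.03], [-82.01, 121.73], [-58.28, 71.71], [-173.87, 95.51], [-174.79, -0.11], [-173.66, 173.66]. Speed limits (degrees/s): [136.94, 136.94, 172.46, 180, 180, 180].

INTERFACE

Orientations are given as [roll, pitch, yaw] about the fixed x, y, z axes, in that order (R = Rz(yaw) Ry(pitch) Rx(roll)).
In Python, from plant import r gives the robot as it stands.
- The arm moves only by the tool step_arm, never from a script. Its argument "deltas" is a list of rows, each a list of 7 numbers: the turn, a rotation vector about the tool's x, y, z in rad, then the shift along the tool's x, y, z in mm, then the opening, from -1 (shut) to 1 (fully open), so that 0 is half open. In form: [[ax, ay, az, x, y, z, grip], ...]. A call has 1 to 10 rows; each row shifts and turns the pose as measured when the row begins, along the tool's axes as they then stand; what a row does not reach is not made up. A row lasts 1/10 s, in which the tool goes at most 50 mm and 8.59 degrees, less where a joint would pass 70% of its speed; a pose out of reach is approached as far as the arm can. A call with a gripper value outside its range is refused whole. The fingers move at their own pace and stop on an object; "squeeze" is the grip in N (left out, the last holds). Time passes only in rows, so rows that do not move let the fingers close. It gives the time, the measured TCP pose, the force and the opening at its end, in the units of the state.
- r.get_state(): the state, without advancing time (a new reading comes with each control period).
- r.capture(name): name is "scene" or "side" or "wrist"; returns the picture (480x640x3 uint8, red, green, blue); there is no depth.
- r.camera_info(name): a dict with "vertical_fov" (degrees; the focal length in pixels is half the picture's height over the tangent of half this angle, whatever the lens; pixels are square), "cx", "cy" (the principal point, pixels), "k1" (the pictures are not rectified: a ray, as slopes to the right and down, at radius r is drawn at 1 + k1 r^2 times it, then the intrinsics apply), "view" (4x4, takes a point from world to camera coordinates). Camera axes: x right, y down, z forward; pixel columns grow to the right and rows downward; lengths in m; the calibration is good to about 2 mm. A picture is of the moment at which its call begins: read the wrist's pose just before it. camera_info takes no time and is no camera call; for the wrist camera it gives the pose at the moment of the call.
- r.close_job(): hands the job in, once; it reports no verdict.
The state is a dict: "time_s": time; "joints": joint angles; "qd": joint speeds; "joint_torque": joint torques, N m; "tcp_pos": TCP position; "eef_rot": TCP orientation; "contact_force": force on the tool from outside, world axes, zero at the start; "moment": the same for the moment, N m; "gripper_width": finger opening in m.
Only numpy, scipy, OpenCV 4.12 (cv2) and the standard library are available. Lean on these libraries where they do the work, as an engineer would, in place of code of your own. Each camera call takes 0.05 s, during which the arm holds its last target.

TASK

The closed pipette-tip box has been left standing on its end. Push it over with the fingertips so that it comes to rest on its own base with the clear lid up, then push it along the bench until its leading end sits flush against the metal stop rail, between the rail's ends. Never pick the box up, and do not move the bottle, the flask or the dish that stand nearby.

Things in the scene. Friction and masses are not known exactly. Their poses are not given: they have to be found in the camera images.
- tip_box: Closed tip box (blue body, clear shut lid), loose, 0.16-0.26 kg, 93 (own x) x 126 (y) x 85 (z) mm; end walls at own y = -61 and +61 mm. Origin at the centre of its underside; z from base to lid, y along its length. Starts standing on its -y end: y up, z level, pointing away from the rail (base faces the rail within 0.2 rad), origin 61 mm up. On its base: origin at height 0, z up, y toward the rail.
- box_heel (a point): Point on the tip box: middle of the lower edge of its -y end, own (0, -61, 0) mm. The box tips about this edge, which stays on the bench. Pushed near the top on the lid toward the base side it passes its balance after about 35 degrees and falls onto its base, +y end leading toward the rail; pushed low it may slide instead.
- box_front_end (a point): Point on the tip box: middle of its +y end, at own (0, 61, 13) mm. The end that must come to sit against the rail. Axes as the box.
- stop_rail: Plain aluminium bar screwed to the bench (fixed), 240 mm long (own x) x 16 mm thick (own y) x 26 mm high, with two small screwed feet behind it. Origin at the centre of its underside; own -y points toward the box. The box starts in front of its middle and once tipped over its leading end is about 55 to 95 mm short of the rail.
- rail_face (a point): Point on the rail: middle of the long face that looks toward the box, 13 mm above the bench; axes as the rail (x along the rail, y away from the box through the rail).
- bottle: Clear bottle with a blue cap, 57 mm wide, 101 mm high, loose; origin at the centre of its underside. To be left alone.
- flask: Small clear conical flask, 45 mm wide, 62 mm high, loose; origin at the centre of its underside. To be left alone.
- dish: Round lidded dish, 60 mm wide, 15 mm high, loose; origin at the centre of its underside. To be left alone.
There are look-alikes about, which are no part of the job. Of the things that look like the tip_box, take the one that is nearest to the robot's base at the start. Leave any orange look-alike of the stop_rail alone.

How it is judged (in metres and radians):
On the way, in this order (a step that is already met when the one before it is completed fails the run):
1. the box has been tipped over and rests on its base, lid up (angle between tip_box's own z axis and vertical below 0.06 rad and height (world z) of tip_box below 0.006 m and linear speed of tip_box below 0.1 m/s), for 0.1 s.
2. its leading end sits flush against the rail (y of box_front_end in the frame of rail_face above -0.006 m and angle between the y axis of tip_box and the y axis of stop_rail, either way round below 0.07 rad), for 0.1 s.
At the end, for the whole second after the job is handed in: The box rests on its base with the lid up (within 0.06 rad of level), still, its leading (+y) end within 6 mm of the rail's face and square to it within 0.07 rad, the middle of that end no more than 80 mm along the rail from the rail's middle (all of step 2 and angle between tip_box's own z axis and vertical below 0.06 rad and height (world z) of tip_box below 0.006 m and y of box_front_end in the frame of rail_face below 0.004 m and x of box_front_end in the frame of rail_face between -0.08 and 0.08 m and linear speed of tip_box below 0.01 m/s); the robot touches nothing.
It fails at once if the box is lifted or tipped the wrong way: its heel edge leaves the bench by more than 20 mm (height (world z) of box_heel above 0.02 m).
It fails at once if the bottle is moved by more than 15 mm (distance of bottle from where it was at the start of the episode above 0.015 m).
It fails at once if the flask is moved by more than 15 mm (distance of flask from where it was at the start of the episode above 0.015 m).
It fails at once if the dish is moved by more than 15 mm (distance of dish from where it was at the start of the episode above 0.015 m).
It also fails if it takes over 45 s, if anything falls off the work surface, if the arm or the gripper's body presses on something with over 40 N, if the wrist force passes 120 N, or if a joint passes its speed limit or range.

## Working session

There is one attempt and no reset: what is moved stays moved. The work goes in short steps, Python scripts to look and compute and a tool call to move; the robot and the scene stay as the last step left them, time stands still between calls to the robot, and variables do not carry over. Pictures are saved under pics/ and viewed, and the job is handed in when it is done.

Besides the shell and the picture viewer there is one more tool, called as name([rows], argument=value, ...), one row to a line, values as JSON. step_arm: Moves the arm, as the interface text tells. Its arguments: {"type":"object","properties":{"deltas":{"type":"array","items":{"type":"array","items":{"type":"number"}}},"squeeze":{"type":"number"}},"required":["deltas"]}

```bash
mkdir -p pics; ls
python3 - <<'E'
from plant import r
import cv2
print(r.get_state())
for n in ["scene","side","wrist"]:
    i=r.camera_info(n); print(n,i)
    cv2.imwrite(f"pics/{n}0.png",r.capture(n)[:,:,::-1])
E
```

```text
pics
{'time_s': 0.0, 'joints': array([ 8.34868995e+01,  2.05923929e+01,  6.34573405e-01, -1.92309014e-02,
       -7.01377952e+01, -1.65067849e+01]), 'qd': array([-0.02171891, -0.05050693,  0.05894342,  0.02260364,  0.02651832,
        0.01238842]), 'joint_torque': array([ 1.37873467e-04, -5.82716703e+01,  2.93067563e+01,  6.99720472e+00,
        7.19439398e-03, -1.55749526e-04]), 'tcp_pos': array([0.26379879, 0.6207822 , 0.22562077]), 'eef_rot': array([-1.79990164e+02, -9.68109544e-02, -1.13026443e+02]), 'contact_force': array([-0.16265371, -0.90892693, -0.31341431]), 'moment': array([0.00194903, 0.0136162 , 0.04746284]), 'gripper_width': 0.08782276772976269}
scene {'vertical_fov': 43.46676450871072, 'cx': 320.132878609201, 'cy': 237.46216656224573, 'k1': -0.03426419896761106, 'view': array([[ 0.66793927, -0.74417278,  0.00799964, -0.34555981],
       [-0.40462853, -0.37215767, -0.83532893,  0.3189664 ],
       [ 0.62460618,  0.55471212, -0.54969226,  0.85375566],
       [ 0.        ,  0.        ,  0.        ,  1.        ]])}
side {'vertical_fov': 54.87664027793216, 'cx': 318.16458865182994, 'cy': 238.16299061432858, 'k1': -0.051998523169432986, 'view': array([[ 0.88141218, -0.47232773, -0.00436888, -0.47982258],
       [-0.25057299, -0.45971442, -0.85198347,  0.21809414],
       [ 0.40040698,  0.75204333, -0.52355046,  0.85597857],
       [ 0.        ,  0.        ,  0.        ,  1.        ]])}
wrist {'vertical_fov': 58.61810868640819, 'cx': 318.8098722770895, 'cy': 247.8982309033648, 'k1': -0.017583316934337123, 'view': array([[-3.92057752e-01, -9.19940423e-01,  5.80937364e-04,
         6.75408230e-01],
       [-8.77280840e-01,  3.74067128e-01,  3.00752576e-01,
        -3.89185320e-02],
       [-2.76891761e-01,  1.17402734e-01, -9.53702024e-01,
         3.91016262e-01],
       [ 0.00000000e+00,  0.00000000e+00,  0.00000000e+00,
         1.00000000e+00]])}
```

View pics/scene0.png

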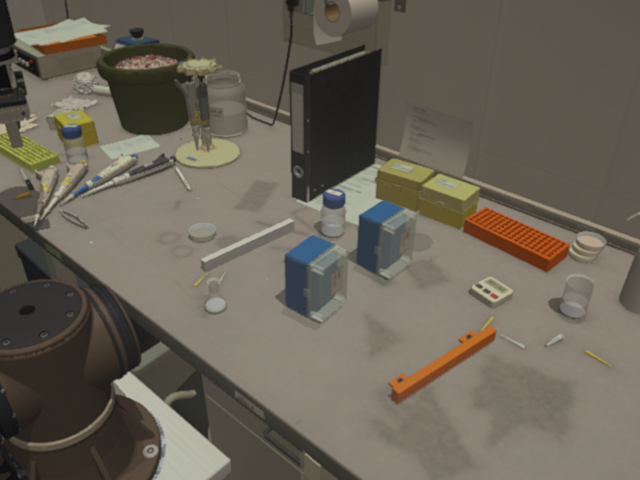

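View pics/side0.png

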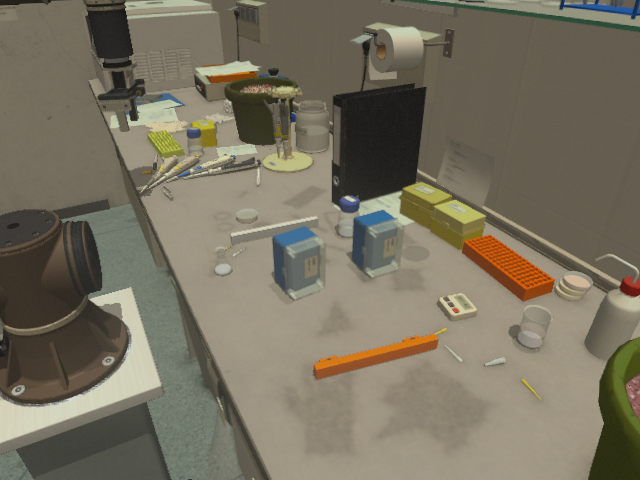

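View pics/wrist0.png

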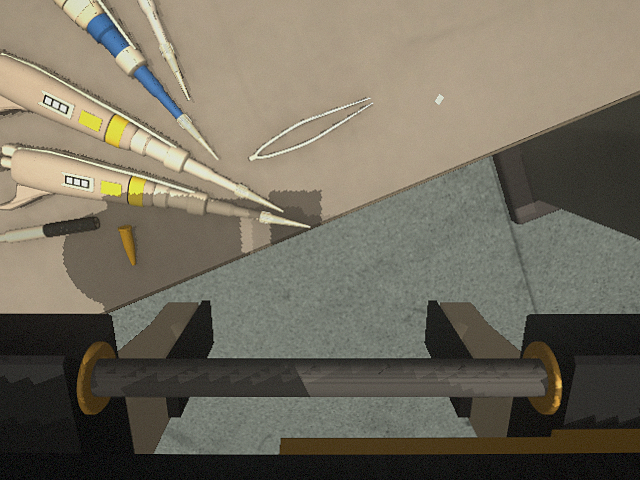

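The target box is the left blue one, near scene (315,277). The aluminium rail runs (203,263) to (293,225), with the flask at (215,300), the bottle at (333,215) and the dish at (202,232). I'll zoom in to pick the corners.

```bash
cat > h.py <<'E'
import numpy as np, cv2
from plant import r
def cam(n,i=None):
    i=i or r.camera_info(n); f=240/np.tan(np.radians(i["vertical_fov"]/2))
    return i,f
def ray(n,u,v,i=None):
    i,f=cam(n,i); d=np.array([(u-i["cx"])/f,(v-i["cy"])/f]); s=d.copy()
    for _ in range(20): s=d/(1+i["k1"]*(s@s))
    V=i["view"]; R=V[:3,:3]; o=-R.T@V[:3,3]; w=R.T@np.array([s[0],s[1],1]); return o,w/np.linalg.norm(w)
def plane(n,u,v,z=0,i=None):
    o,w=ray(n,u,v,i); return o+w*(z-o[2])/w[2]
def tri(a,b):
    (o1,d1),(o2,d2)=a,b
    t=np.linalg.lstsq(np.c_[d1,-d2],o2-o1,rcond=None)[0]
    p,q=o1+t[0]*d1,o2+t[1]*d2; return (p+q)/2,np.linalg.norm(p-q)
def proj(n,P,i=None):
    i,f=cam(n,i); c=i["view"][:3,:3]@np.array(P)+i["view"][:3,3]; s=c[:2]/c[2]; s=s*(1+i["k1"]*(s@s)); return s*f+[i["cx"],i["cy"]]
E
python3 - <<'E'
import cv2
a=cv2.imread("pics/scene0.png")[190:330,180:380]; cv2.imwrite("pics/sc_z.png",cv2.resize(a,None,fx=4,fy=4,interpolation=cv2.INTER_CUBIC))
a=cv2.imread("pics/side0.png")[185:305,195:355]; cv2.imwrite("pics/sd_z.png",cv2.resize(a,None,fx=5,fy=5,interpolation=cv2.INTER_CUBIC))
E
```

```text
(no output)
```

View pics/sc_z.png

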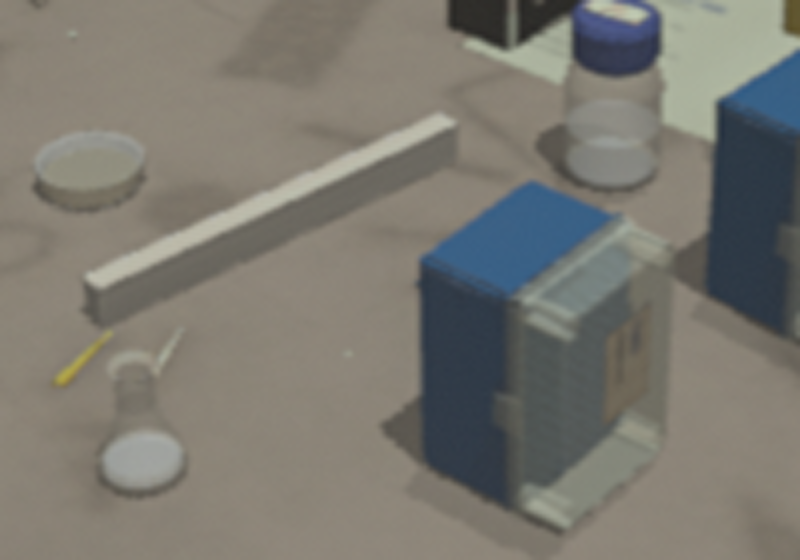

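View pics/sd_z.png

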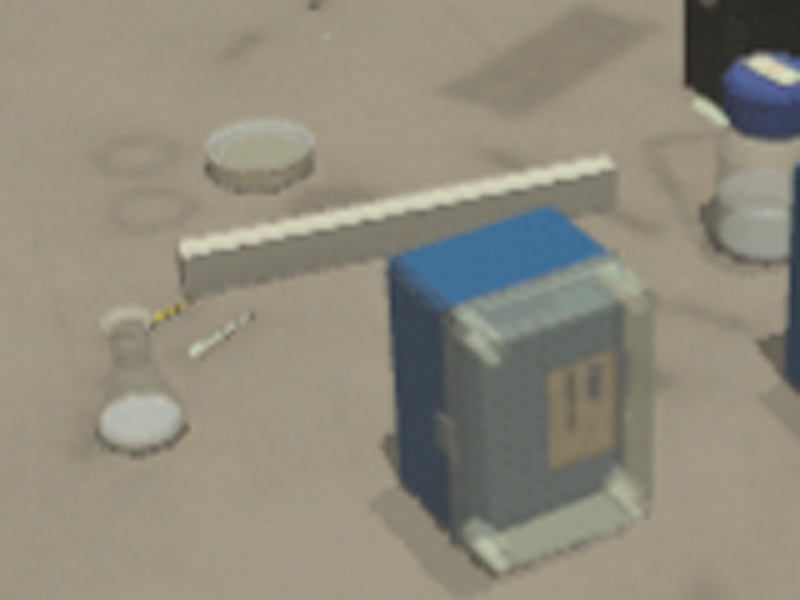

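Run:
```python
from h import *
np.set_printoptions(precision=4,suppress=True)
S=lambda x,y:(180+x/4,190+y/4); D=lambda x,y:(195+x/5,185+y/5)
T={}
for k,a,b in [("topBaseNear",(423,260),(390,262)),("topBaseFar",(532,183),(548,207)),("seamNear",(515,297),(445,308)),("seamFar",(615,217),(608,250)),
 ("botBaseNear",(427,465),(403,482)),("lidBotNear",(565,530),(500,573)),("lidBotFar",(663,440),(648,510)),
 ("railFrontBotL",(103,322),(188,302)),("railFrontBotR",(458,158),(615,207)),("railFrontTopL",(105,293),(183,258)),("railFrontTopR",(458,126),(615,171))]:
    T[k],e=tri(ray("scene",*S(*a)),ray("side",*D(*b))); print(k,T[k],"err",round(e,4))
for n,F,L in [("scene",S,[(103,322),(458,158)]),("side",D,[(188,302),(615,207)])]:
    p=[plane(n,*F(*q),0) for q in L]; print(n,"rail bot",p,np.linalg.norm(p[0]-p[1]))
for n,F,L in [("scene",S,[(105,293),(458,126)]),("side",D,[(183,258),(615,171)])]:
    p=[plane(n,*F(*q),.026) for q in L]; print(n,"rail top",p,np.linalg.norm(p[0]-p[1]), np.degrees(np.arctan2(*(p[1]-p[0])[[1,0]])))
for n,F,L in [("scene",S,[(423,260),(532,183),(615,217),(515,297)]),("side",D,[(390,262),(548,207),(608,250),(445,308)])]:
    p=[plane(n,*F(*q),.122) for q in L]; print(n,"boxtop",p,[np.linalg.norm(p[i]-p[i-1]) for i in range(4)], np.degrees(np.arctan2(*(p[1]-p[0])[[1,0]])), np.degrees(np.arctan2(*(p[2]-p[3])[[1,0]])))
for n,F,L in [("scene",S,{"flask":(142,470),"dish":(90,180),"bottle":(612,165)}),("side",D,{"flask":(142,430),"dish":(260,170),"bottle":(765,240)})]:
    for k,q in L.items(): print(n,k,plane(n,*F(*q),0.003))
```

```text
topBaseNear [0.4468 0.0209 0.1168] err 0.0028
topBaseFar [0.5252 0.0264 0.1187] err 0.0014
seamNear [ 0.4473 -0.0349  0.124 ] err 0.0017
seamFar [ 0.5299 -0.0211  0.1196] err 0.0001
botBaseNear [ 0.4461  0.0214 -0.0014] err 0.0015
lidBotNear [ 0.4574 -0.0566 -0.0031] err 0.0014
lidBotFar [ 0.5331 -0.052   0.0011] err 0.0028
railFrontBotL [ 0.4147  0.225  -0.0052] err 0.0073
railFrontBotR [ 0.6506  0.1982 -0.0022] err 0.0039
railFrontTopL [0.4105 0.2135 0.0251] err 0.0007
railFrontTopR [0.65   0.1971 0.0205] err 0.0029
scene rail bot [array([0.4145, 0.2238, 0.    ]), array([0.6508, 0.1982, 0.    ])] 0.2377217791879896
side rail bot [array([0.4095, 0.211 , 0.    ]), array([0.6466, 0.1917, 0.    ])] 0.23788861981573975
scene rail top [array([0.4101, 0.2129, 0.026 ]), array([0.6458, 0.1928, 0.026 ])] 0.2365085148413135 -4.892974373894024
side rail top [array([0.4098, 0.2115, 0.026 ]), array([0.6437, 0.186 , 0.026 ])] 0.23532112604556185 -6.2055138299836
scene boxtop [array([0.4433, 0.0172, 0.122 ]), array([0.5224, 0.0238, 0.122 ]), array([ 0.5272, -0.0234,  0.122 ]), array([ 0.4504, -0.0321,  0.122 ])] [np.float64(0.049806690648000876), np.float64(0.07939927446397485), np.float64(0.047426896438380446), np.float64(0.07725551147258257)] 4.757157118321835 6.460568348453878
side boxtop [array([0.4423, 0.0107, 0.122 ]), array([0.5219, 0.0201, 0.122 ]), array([ 0.5279, -0.0248,  0.122 ]), array([ 0.4477, -0.0333,  0.122 ])] [np.float64(0.04437341590334475), np.float64(0.08012451665992108), np.float64(0.04527100248785284), np.float64(0.08062663087183837)] 6.716737027528605 6.0825285428437
scene flask [0.3498 0.1149 0.003 ]
scene dish [0.492  0.3302 0.003 ]
scene bottle [0.701  0.1258 0.003 ]
side flask [0.352 0.11  0.003]
side dish [0.4895 0.3185 0.003 ]
side bottle [0.6974 0.1184 0.003 ]
```

Run:
```python
from h import *
np.set_printoptions(precision=3,suppress=True)
print("box2 top",plane("scene",388,215,.122),"bottom lid near",plane("scene",386,275,0), plane("scene",412,266,0))
print("box2 left bot",plane("scene",358,258,0))
print("vase base",plane("scene",207,153,0),"binder", plane("scene",302,196,0),"pot",plane("scene",150,130,0),"orange rail",plane("scene",395,398,0),plane("scene",495,335,.02))
# tilt path
for k,P in {"A":(.484,.017,0),"B":(.472,.137,0)}.items(): print(k,proj("scene",P),proj("side",P))
```

```text
box2 top [ 0.678 -0.035  0.122] bottom lid near [ 0.653 -0.059  0.   ] [ 0.715 -0.08   0.   ]
box2 left bot [0.661 0.021 0.   ]
vase base [0.773 0.66  0.   ] binder [0.775 0.292 0.   ] pot [0.759 0.916 0.   ] orange rail [ 0.4   -0.265  0.   ] [ 0.619 -0.32   0.02 ]
A [302.096 297.776] [291.534 276.861]
B [255.148 275.298] [266.458 252.988]
```

```bash
cat > plan.py <<'E'
import sys; from h import *
from scipy.spatial.transform import Rotation as R
def plan(goal,yaw,step=40,grip=0,maxturn=.12):
    s=r.get_state(); p=s["tcp_pos"].copy(); Rc=R.from_euler("xyz",s["eef_rot"],degrees=True)
    Rg=R.from_euler("xyz",[180,0,yaw],degrees=True); goal=np.array(goal)
    tot=(Rc.inv()*Rg).as_rotvec(); n=int(np.ceil(max(np.linalg.norm(goal-p)*1000/step,np.linalg.norm(tot)/maxturn)))
    print("pos",p.round(4),"rot",s["eef_rot"].round(2),"F",s["contact_force"].round(2),"t",s["time_s"],"n",n)
    for k in range(n):
        d=Rc.inv().apply((goal-p)/n if 0 else (goal-s["tcp_pos"])/n)*1000
        print([*(tot/n).round(3).tolist(),*d.round(1).tolist(),grip]); Rc=Rc*R.from_rotvec(tot/n)
if __name__=="__main__":
    a=list(map(float,sys.argv[1:])); plan(a[:3],a[3],a[4] if len(a)>4 else 40)
E
python3 plan.py .50 -.14 .24 -174 42
```

```text
pos [0.2639 0.6209 0.2258] rot [-1.7999e+02 -7.0000e-02 -1.1303e+02] F [ 0.04  0.58 -0.04] t 0.15 n 19
[-0.0, -0.0, 0.056, 32.0, -27.1, -0.7, 0]
[-0.0, -0.0, 0.056, 30.4, -28.9, -0.7, 0]
[-0.0, -0.0, 0.056, 28.8, -30.5, -0.7, 0]
[-0.0, -0.0, 0.056, 27.0, -32.1, -0.7, 0]
[-0.0, -0.0, 0.056, 25.2, -33.5, -0.7, 0]
[-0.0, -0.0, 0.056, 23.3, -34.9, -0.7, 0]
[-0.0, -0.0, 0.056, 21.3, -36.1, -0.7, 0]
[-0.0, -0.0, 0.056, 19.2, -37.3, -0.7, 0]
[-0.0, -0.0, 0.056, 17.1, -38.3, -0.7, 0]
[-0.0, -0.0, 0.056, 14.9, -39.2, -0.7, 0]
[-0.0, -0.0, 0.056, 12.7, -40.0, -0.7, 0]
[-0.0, -0.0, 0.056, 10.5, -40.6, -0.7, 0]
[-0.0, -0.0, 0.056, 8.2, -41.1, -0.7, 0]
[-0.0, -0.0, 0.056, 5.8, -41.5, -0.7, 0]
[-0.0, -0.0, 0.056, 3.5, -41.8, -0.7, 0]
[-0.0, -0.0, 0.056, 1.2, -41.9, -0.7, 0]
[-0.0, -0.0, 0.056, -1.2, -41.9, -0.7, 0]
[-0.0, -0.0, 0.056, -3.5, -41.8, -0.7, 0]
[-0.0, -0.0, 0.056, -5.9, -41.5, -0.7, 0]
```

step_arm([
  [0,0,0.056,32,-27,-1,0],
  [0,0,0.056,30,-29,-1,0],
  [0,0,0.056,29,-31,-1,0],
  [0,0,0.056,27,-32,-1,0],
  [0,0,0.056,25,-34,-1,0],
  [0,0,0.056,23,-35,-1,0],
  [0,0,0.056,21,-36,-1,0],
  [0,0,0.056,19,-37,-1,0],
  [0,0,0.056,17,-38,-1,0],
])

```text
time_s: 1.05
tcp_pos: [0.375, 0.25, 0.2318]
eef_rot: [-179.7, -0.3, -142.7]
contact_force: [0.8, 0.5, -0.9]
gripper_width: 0.0437
```

```bash
python3 plan.py .50 -.14 .24 -174 42
```

```text
pos [0.375  0.25   0.2318] rot [-179.74   -0.33 -142.66] F [ 0.83  0.53 -0.86] t 1.05 n 10
[-0.001, -0.0, 0.055, 13.7, -38.6, -0.6, 0]
[-0.001, -0.0, 0.055, 11.6, -39.3, -0.6, 0]
[-0.001, -0.0, 0.055, 9.4, -39.9, -0.6, 0]
[-0.001, -0.0, 0.055, 7.2, -40.3, -0.7, 0]
[-0.001, -0.0, 0.055, 5.0, -40.7, -0.7, 0]
[-0.001, -0.0, 0.055, 2.8, -40.9, -0.7, 0]
[-0.001, -0.0, 0.055, 0.5, -41.0, -0.7, 0]
[-0.001, -0.0, 0.055, -1.7, -40.9, -0.8, 0]
[-0.001, -0.0, 0.055, -3.9, -40.8, -0.8, 0]
[-0.001, -0.0, 0.055, -6.2, -40.5, -0.8, 0]
```

step_arm([
  [0,0,0.055,14,-39,-1,0],
  [0,0,0.055,12,-39,-1,0],
  [0,0,0.055,9,-40,-1,0],
  [0,0,0.055,7,-40,-1,0],
  [0,0,0.055,5,-41,-1,0],
  [0,0,0.055,3,-41,-1,0],
  [0,0,0.055,1,-41,-1,0],
  [0,0,0.055,-2,-41,-1,0],
  [0,0,0.055,-4,-41,-1,0],
  [0,0,0.055,-6,-41,-1,0],
])

```text
time_s: 2.05
tcp_pos: [0.496, -0.1603, 0.2457]
eef_rot: [-179.8, 0.1, -175.4]
contact_force: [1.1, 0.9, -0.7]
gripper_width: 0.044
```

```bash
python3 plan.py .497 -.125 .107 -174 42; python3 -c "
from h import *
cv2.imwrite('pics/w1.png',r.capture('wrist')[:,:,::-1])"
```

```text
pos [ 0.496  -0.1603  0.2457] rot [-1.7977e+02  1.0000e-01 -1.7537e+02] F [ 1.15  0.87 -0.69] t 2.05 n 4
[-0.001, 0.0, -0.006, -0.9, 8.9, 34.6, 0]
[-0.001, 0.0, -0.006, -1.0, 8.9, 34.6, 0]
[-0.001, 0.0, -0.006, -1.0, 8.8, 34.7, 0]
[-0.001, 0.0, -0.006, -1.1, 8.8, 34.7, 0]
```

View pics/w1.png

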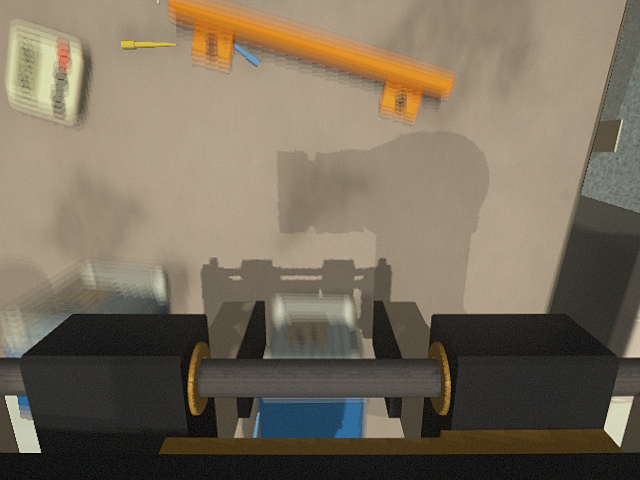

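The wrist view shows the upright box centred between the fingers at (315,330) and the orange look-alike rail well clear. I'll descend behind the lid side.

step_arm([
  [0,0,-0.006,-1,9,35,0],
  [0,0,-0.006,-1,9,35,0],
  [0,0,-0.006,-1,9,35,0],
  [0,0,-0.006,-1,9,35,0],
  [0,0,0,0,0,0,0],
])

```text
time_s: 2.6
tcp_pos: [0.499, -0.1334, 0.1013]
eef_rot: [-179.6, 0.1, -174.8]
contact_force: [-0.8, -1.2, -0.6]
gripper_width: 0.0431
```

```bash
python3 -c "
from h import *
a=r.capture('scene')[180:340,200:420,::-1];b=r.capture('side')[170:330,200:420,::-1]
cv2.imwrite('pics/s2.png',cv2.resize(np.vstack([a,b]),None,fx=1.8,fy=1.8))"; python3 plan.py .497 -.105 .107 -174
```

```text
pos [ 0.5024 -0.134   0.1057] rot [-179.53    0.52 -174.74] F [0.99 0.01 1.01] t 2.7 n 1
[-0.008, 0.009, -0.013, 2.7, 29.4, -1.5, 0]
```

View pics/s2.png

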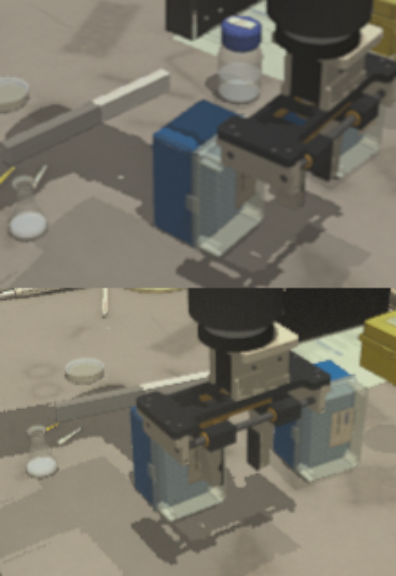

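The fingertips are behind the lid face, just under the top of the box. Now advancing along tool +y.

step_arm([
  [-0.008,0.008,-0.013,2,20,-2,0],
  [0,0,0,0,15,0,0],
  [0,0,0,0,10,0,0],
  [0,0,0,0,8,0,0],
  [0,0,0,0,8,0,0],
])

```text
time_s: 3.2
tcp_pos: [0.4999, -0.0728, 0.1172]
eef_rot: [-180.0, 0.8, -174.0]
contact_force: [-0.4, -0.5, 0.1]
gripper_width: 0.0436
```

step_arm([
  [0,0,0,0,8,0,0],
  [0,0,0,0,8,0,0],
  [0,0,0,0,8,0,0],
])

```text
time_s: 3.5
tcp_pos: [0.5033, -0.0507, 0.1244]
eef_rot: [-179.5, 1.5, -173.8]
contact_force: [-0.3, -8.0, 15.7]
gripper_width: 0.0439
```

```bash
cat > look.py <<'E'
import sys
from h import *
a=r.capture('scene')[180:340,180:420,::-1];b=r.capture('side')[170:330,180:420,::-1]
cv2.imwrite(f'pics/{sys.argv[1]}.png',cv2.resize(np.vstack([a,b]),None,fx=1.8,fy=1.8))
s=r.get_state();print(s["tcp_pos"],s["eef_rot"],s["contact_force"])
E
python3 look.py s3
```

```text
[ 0.50371485 -0.05010156  0.1246374 ] [-179.56522087    1.55838331 -173.76885507] [ 1.27444301 -7.41112134 14.00520215]
```

View pics/s3.png

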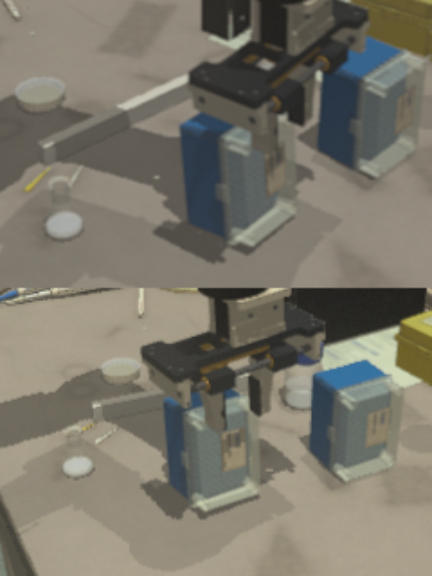

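The tool drifted up to z = 0.124, onto the lid's top edge (14 N upward). Backing off to come in lower.

step_arm([
  [0,0,0,-2,-25,-1,0],
  [0,0.02,0,-2,-15,4,0],
  [0,0,0,0,0,0,0],
])

```text
time_s: 3.9
tcp_pos: [0.5136, -0.0895, 0.1243]
eef_rot: [-179.5, 0.6, -173.7]
contact_force: [-0.2, -1.5, -1.0]
gripper_width: 0.0442
```

```bash
python3 plan.py .4965 -.092 .1 -174;python3 look.py s4
```

```text
pos [ 0.5136 -0.0895  0.1243] rot [-179.54    0.61 -173.66] F [-0.22 -1.51 -0.99] t 3.9 n 1
[-0.008, 0.011, 0.006, 17.5, -0.4, 24.1, 0]
[ 0.51316422 -0.08865114  0.12440642] [-179.55320584    0.6524398  -173.63916263] [ 0.05039661 -0.3749413   0.18547435]
```

View pics/s4.png

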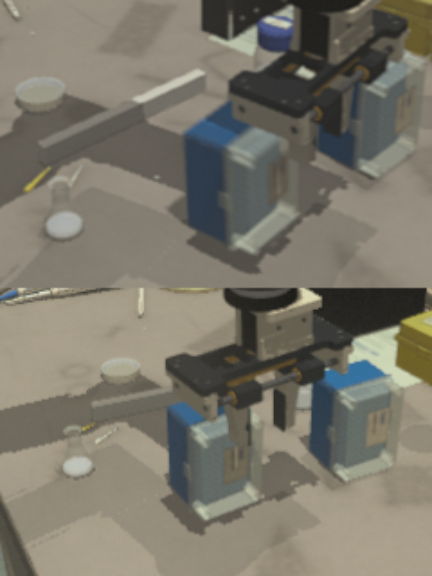

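step_arm([
  [-0.004,0.006,0,8,-2,12,0],
  [-0.004,0.005,0,8,-2,12,0],
  [0,0,0,0,0,0,0],
])

```text
time_s: 4.3
tcp_pos: [0.4953, -0.0936, 0.098]
eef_rot: [179.9, -0.1, -173.6]
contact_force: [0.2, -0.4, 0.6]
gripper_width: 0.0438
```

```bash
python3 plan.py .494 -.077 .104 -174 15
```

```text
pos [ 0.4953 -0.0936  0.098 ] rot [ 1.7992e+02 -5.0000e-02 -1.7360e+02] F [ 0.21 -0.39  0.6 ] t 4.3 n 2
[0.001, -0.0, 0.003, -0.3, 8.3, -3.0, 0]
[0.001, -0.0, 0.003, -0.2, 8.3, -3.0, 0]
```

step_arm([
  [0,0,0,0,8,-1,0],
  [0,0,0,0,8,0,0],
  [0,0,0,0,8,1,0],
])

```text
time_s: 4.6
tcp_pos: [0.492, -0.0685, 0.0977]
eef_rot: [179.9, -0.1, -173.6]
contact_force: [-0.4, -0.3, -0.5]
gripper_width: 0.0441
```

step_arm([
  [0,0,0,0,8,-3,0],
  [0,0,0,0,8,-2,0],
  [0,0,0,0,8,0,0],
])

```text
time_s: 4.9
tcp_pos: [0.4902, -0.0419, 0.1042]
eef_rot: [180.0, 0.0, -173.6]
contact_force: [0.6, -0.9, 1.3]
gripper_width: 0.0438
```

step_arm([
  [0,0,0,0,8,0,0],
  [0,0,0,0,8,1,0],
])

```text
time_s: 5.1
tcp_pos: [0.4887, -0.0242, 0.1039]
eef_rot: [180.0, 0.1, -173.5]
contact_force: [0.3, -1.5, 2.3]
gripper_width: 0.0437
```

```bash
python3 look.py s5
```

```text
[ 0.48831721 -0.02400755  0.10344692] [ 1.79938624e+02  6.92173390e-02 -1.73492834e+02] [ 0.99793931 -0.17374553 -1.18688403]
```

View pics/s5.png

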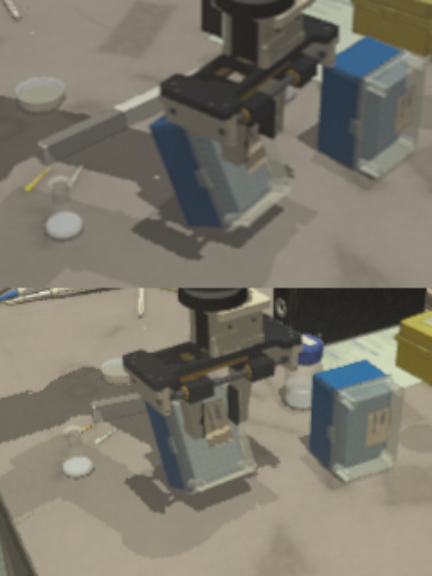

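The box is tipping about its heel, roughly 20 degrees so far. I'll continue.

step_arm([
  [0,0,0,0,8,0,0],
  [0,0,0,0,8,0,0],
  [0,0,0,0,6,0,0],
])

```text
time_s: 5.5
tcp_pos: [0.4861, -0.0011, 0.1037]
eef_rot: [180.0, 0.1, -173.5]
contact_force: [-0.0, 0.3, 0.2]
gripper_width: 0.044
```

```bash
python3 look.py s6
```

```text
[ 0.48569955 -0.00099501  0.10336882] [ 1.79946246e+02  5.76574124e-02 -1.73496421e+02] [ 0.90845503 -0.52122031 -0.17829056]
```

View pics/s6.png

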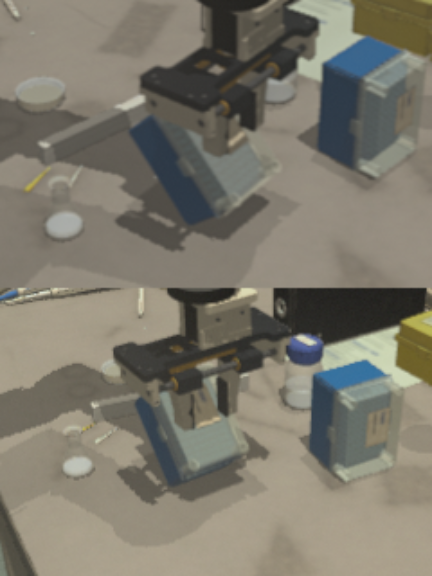

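step_arm([
  [0,0,0,0,6,0,0],
  [0,0,0,0,5,0,0],
  [0,0,0,0,0,0,0],
])

```text
time_s: 5.9
tcp_pos: [0.4836, 0.0108, 0.1026]
eef_rot: [179.9, -0.0, -173.5]
contact_force: [0.1, 0.1, 0.6]
gripper_width: 0.0434
```

```bash
python3 look.py s7
```

```text
[0.48360809 0.01041958 0.10264637] [ 1.79943892e+02 -3.88984091e-02 -1.73529234e+02] [-0.68574822  0.4961996   0.01528718]
```

View pics/s7.png

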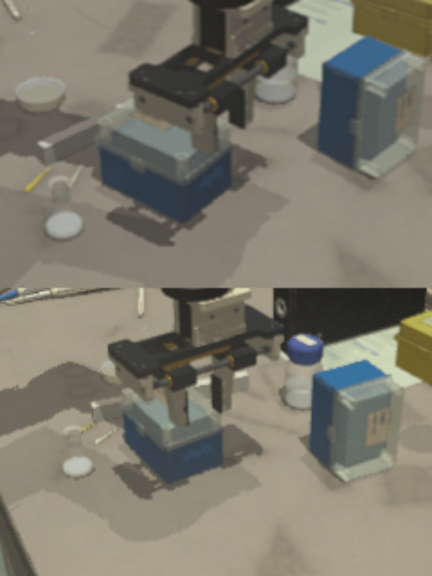

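The box fell onto its base with the lid up. I'll retreat clear of it first and then measure.

step_arm([
  [0,0,0,0,-30,-1,0],
  [0,0,0,0,-35,-1,0],
  [0,0,0,0,-25,0,0],
  [0,0,0,0,0,0,0],
])

```text
time_s: 6.4
tcp_pos: [0.4945, -0.0813, 0.1047]
eef_rot: [179.9, -0.0, -173.3]
contact_force: [-0.0, -0.2, 0.5]
gripper_width: 0.044
```

```bash
python3 look.py s8
python3 - <<'E'
from h import *
a=r.capture("scene"); b=r.capture("side")
cv2.imwrite("pics/sz8.png",cv2.resize(a[200:320,190:350,::-1],None,fx=5,fy=5,interpolation=cv2.INTER_CUBIC))
cv2.imwrite("pics/dz8.png",cv2.resize(b[200:300,200:340,::-1],None,fx=5,fy=5,interpolation=cv2.INTER_CUBIC))
E
```

```text
[ 0.49442069 -0.07978203  0.10470039] [ 1.79932025e+02 -6.52784737e-03 -1.73312267e+02] [-0.76907637  1.0649971   0.28867769]
```

View pics/sz8.png

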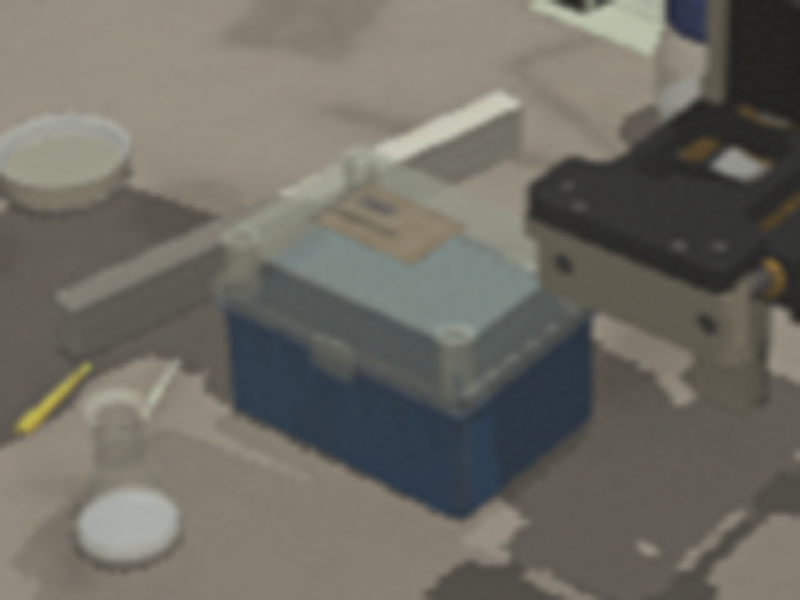

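View pics/dz8.png

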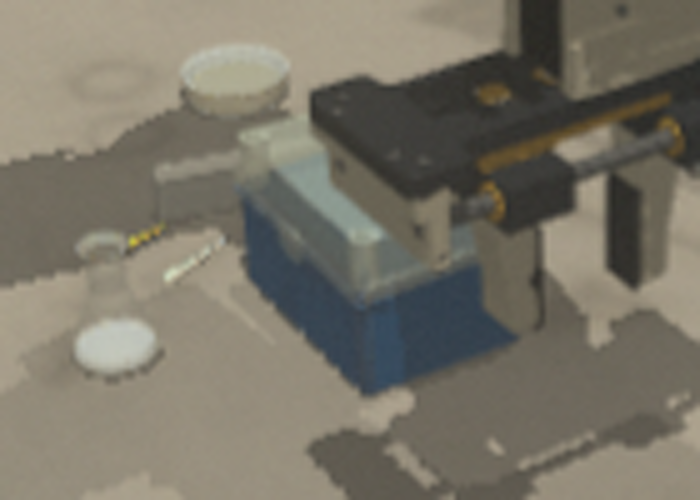

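```bash
python3 - <<'E'
from h import *
np.set_printoptions(precision=4,suppress=True)
a=np.array
for n,o,L in [("scene",(190,200),[(458,515),(592,412),(235,407)]),("side",(200,200),[(368,393),(520,338),(250,265)])]:
    p=[plane(n,o[0]+q[0]/5,o[1]+q[1]/5,0) for q in L]; e=p[1]-p[0]; s=p[2]-p[0]
    print(n,*p,"w",np.linalg.norm(e),np.degrees(np.arctan2(e[1],e[0])),"L",np.linalg.norm(s),np.degrees(np.arctan2(s[1],s[0]))-90)
E
python3 plan.py .496 -.085 .03 -174 25
```

```text
scene [0.446  0.0351 0.    ] [0.5279 0.0411 0.    ] [0.4335 0.1489 0.    ] w 0.0821481278614055 4.202202061537691 L 0.11448762471716285 6.283851511760048
side [0.445  0.0305 0.    ] [0.5258 0.0363 0.    ] [0.4359 0.1565 0.    ] w 0.08097945751938665 4.073142182753878 L 0.1263424676192859 4.11963128128626
pos [ 0.4945 -0.0789  0.1048] rot [ 1.7993e+02  1.0000e-02 -1.7321e+02] F [-0.83  0.9  -0.7 ] t 6.6 n 4
[0.0, 0.0, 0.003, -0.2, -1.6, 18.7, 0]
[0.0, 0.0, 0.003, -0.2, -1.6, 18.7, 0]
[0.0, 0.0, 0.003, -0.2, -1.6, 18.7, 0]
[0.0, 0.0, 0.003, -0.2, -1.6, 18.7, 0]
```

The heel centre is near (0.486, 0.035) with box yaw about +4.8°, and the rail yaw is about -5.3°. That leaves a gap of about 50 mm and a turn of about -10°. I'll descend behind the heel end.

step_arm([
  [0,0,0.005,0,-2,19,0],
  [0,0,0.006,0,-2,19,0],
  [0,0,0.006,0,0,17,0],
  [0,0,0.006,0,0,14,0],
  [0,0,0,0,0,0,0],
])

```text
time_s: 7.1
tcp_pos: [0.4964, -0.0786, 0.035]
eef_rot: [179.9, 0.2, -174.2]
contact_force: [-0.5, 0.8, -0.5]
gripper_width: 0.0434
```

```bash
python3 plan.py .488 .005 .036 -175.2 18
```

```text
pos [ 0.4964 -0.0786  0.035 ] rot [ 179.9     0.23 -174.24] F [-0.51  0.82 -0.5 ] t 7.1 n 5
[0.0, 0.001, 0.003, -0.0, 16.8, -0.2, 0]
[0.0, 0.001, 0.003, 0.0, 16.8, -0.2, 0]
[0.0, 0.001, 0.003, 0.1, 16.8, -0.2, 0]
[0.0, 0.001, 0.003, 0.2, 16.8, -0.2, 0]
[0.0, 0.001, 0.003, 0.2, 16.8, -0.2, 0]
```

step_arm([
  [0,0,0.003,0,17,0,0],
  [0,0,0.003,0,17,0,0],
  [0,0,0.003,0,17,0,0],
  [0,0,0.003,0,17,0,0],
  [0,0,0.003,0,14,0,0],
  [0,0,0,0,3,0,0],
])

```text
time_s: 7.7
tcp_pos: [0.4897, 0.0127, 0.0391]
eef_rot: [179.9, 0.4, -174.8]
contact_force: [-0.0, -0.1, 0.1]
gripper_width: 0.0436
```

```bash
python3 plan.py .496 .072 .036 -185.3 7; python3 look.py s9
```

```text
pos [0.4897 0.0127 0.0391] rot [ 179.88    0.43 -174.78] F [-0.02 -0.12  0.15] t 7.7 n 9
[0.0, 0.001, 0.02, -1.3, 6.5, 0.4, 0]
[0.0, 0.001, 0.02, -1.2, 6.5, 0.4, 0]
[0.0, 0.001, 0.02, -1.0, 6.5, 0.4, 0]
[0.0, 0.001, 0.02, -0.9, 6.6, 0.4, 0]
[0.0, 0.001, 0.02, -0.8, 6.6, 0.4, 0]
[0.0, 0.001, 0.02, -0.6, 6.6, 0.4, 0]
[0.0, 0.001, 0.02, -0.5, 6.6, 0.4, 0]
[0.0, 0.001, 0.02, -0.4, 6.6, 0.3, 0]
[0.0, 0.001, 0.02, -0.2, 6.6, 0.3, 0]
[0.4896183  0.01187795 0.03889775] [ 179.88379889    0.41399213 -174.79280469] [-0.01599487 -1.08606152  0.39684564]
```

View pics/s9.png

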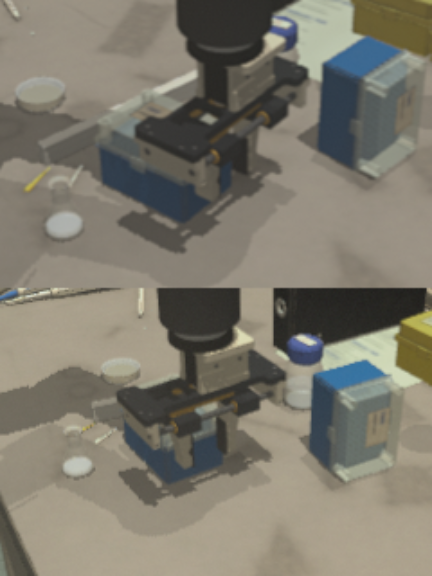

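step_arm([
  [0,0,0.01,1,7,0,0],
  [0,0,0.02,0,6,0,0],
  [0,0,0.02,0,6,0,0],
  [0,0,0.02,0,6,0,0],
  [0,0,0.02,0,6,0,0],
])

```text
time_s: 8.3
tcp_pos: [0.4852, 0.0418, 0.0393]
eef_rot: [179.9, 0.3, 179.6]
contact_force: [-0.1, -0.1, -0.3]
gripper_width: 0.0436
```

```bash
python3 plan.py .492 .072 .036 -185.3 7; python3 look.py s10
```

```text
pos [0.4852 0.0418 0.0393] rot [179.91   0.28 179.58] F [-0.12 -0.15 -0.33] t 8.3 n 5
[0.0, 0.001, 0.017, -1.3, 6.1, 0.7, 0]
[0.0, 0.001, 0.017, -1.2, 6.1, 0.7, 0]
[0.0, 0.001, 0.017, -1.1, 6.1, 0.7, 0]
[0.0, 0.001, 0.017, -1.0, 6.1, 0.7, 0]
[0.0, 0.001, 0.017, -0.9, 6.1, 0.7, 0]
[0.4856533  0.04220987 0.03944226] [179.89182916   0.32290402 179.66804471] [-0.49711079  1.24292402 -0.05106184]
```

View pics/s10.png

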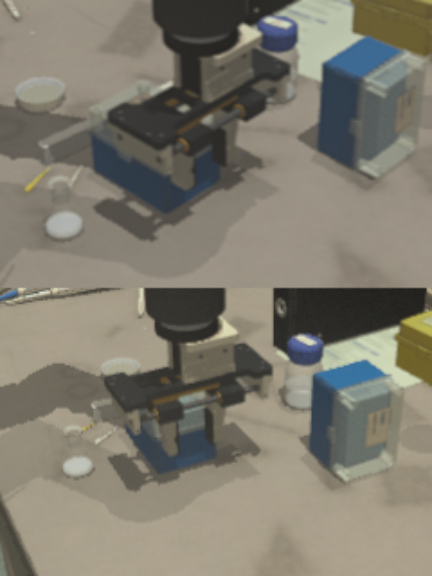

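The box is sliding and turning clockwise with the fingers, as intended.

step_arm([
  [0,0,0.02,0,6,0,0],
  [0,0,0.02,0,6,0,0],
  [0,0,0.02,0,6,0,0],
])

```text
time_s: 8.7
tcp_pos: [0.4851, 0.0586, 0.0394]
eef_rot: [180.0, 0.2, 176.1]
contact_force: [-0.4, -0.5, -1.0]
gripper_width: 0.044
```

Run:
```python
from h import *
a=r.capture("scene"); b=r.capture("side")
cv2.imwrite("pics/sz11.png",cv2.resize(a[200:320,190:350,::-1],None,fx=5,fy=5,interpolation=cv2.INTER_CUBIC))
cv2.imwrite("pics/dz11.png",cv2.resize(b[200:300,200:340,::-1],None,fx=5,fy=5,interpolation=cv2.INTER_CUBIC))
```

```text
(no output)
```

View pics/sz11.png

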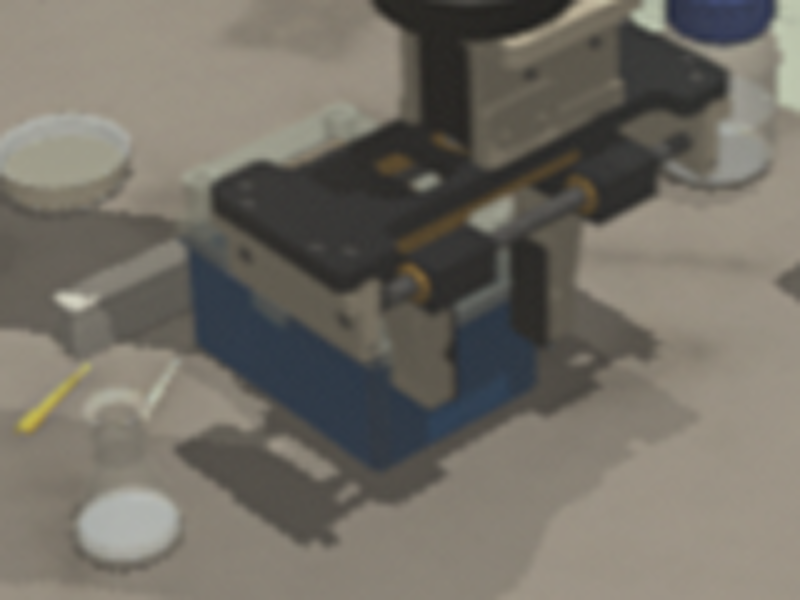

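View pics/dz11.png

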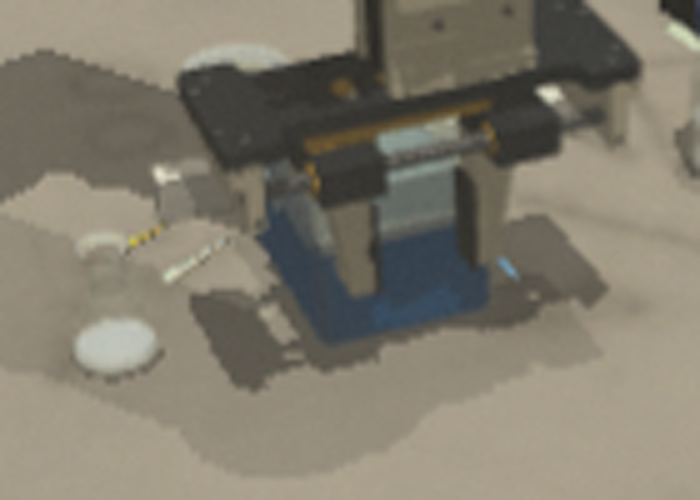

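```bash
python3 - <<'E'
from h import *
np.set_printoptions(precision=4,suppress=True)
for n,o,L in [("scene",(190,200),[(378,471),(533,387),(198,343)]),("side",(200,200),[(333,346),(485,305),(264,237)])]:
    p=[plane(n,o[0]+q[0]/5,o[1]+q[1]/5,0) for q in L]; e=p[1]-p[0]; s=p[2]-p[0]
    print(n,*p,"w",np.linalg.norm(e),np.degrees(np.arctan2(e[1],e[0])),"L",np.linalg.norm(s),np.degrees(np.arctan2(s[1],s[0]))-90)
E
python3 plan.py .489 .078 .039 -185.3 6
```

```text
scene [0.4439 0.077  0.    ] [0.5239 0.07   0.    ] [0.452  0.1927 0.    ] w 0.08031343773193349 -5.0403087181957575 L 0.11598607124320032 -4.003180227379403
side [0.4453 0.0725 0.    ] [0.5233 0.0691 0.    ] [0.4515 0.1774 0.    ] w 0.07808147929276561 -2.544415100144732 L 0.10505704535253209 -3.3787904229746886
pos [0.4855 0.0592 0.0395] rot [179.92   0.26 176.16] F [ 1.34 -0.79  0.22] t 8.8 n 4
[0.0, 0.001, 0.006, -0.5, 4.8, 0.1, 0]
[0.0, 0.001, 0.006, -0.5, 4.8, 0.1, 0]
[0.0, 0.001, 0.006, -0.5, 4.8, 0.1, 0]
[0.0, 0.001, 0.006, -0.5, 4.8, 0.1, 0]
```

About 12 mm to go. Now short rows, watching for contact force.

step_arm([
  [0,0,0.006,0,5,0,0],
  [0,0,0.006,0,4,0,0],
])

```text
time_s: 9.0
tcp_pos: [0.4859, 0.0675, 0.0394]
eef_rot: [179.9, 0.2, 175.4]
contact_force: [0.4, -1.0, 0.3]
gripper_width: 0.0437
```

step_arm([
  [0,0,0.006,0,4,0,0],
])

```text
time_s: 9.1
tcp_pos: [0.4861, 0.0715, 0.0395]
eef_rot: [180.0, 0.2, 175.1]
contact_force: [-0.8, -0.5, 0.9]
gripper_width: 0.044
```

step_arm([
  [0,0,0.003,0,3,0,0],
])

```text
time_s: 9.2
tcp_pos: [0.4864, 0.0747, 0.0395]
eef_rot: [180.0, 0.2, 174.9]
contact_force: [0.1, -0.7, 0.6]
gripper_width: 0.0438
```

step_arm([
  [0,0,0.002,0,3,0,0],
])

```text
time_s: 9.3
tcp_pos: [0.4866, 0.0779, 0.0395]
eef_rot: [180.0, 0.2, 174.8]
contact_force: [0.6, -1.9, -0.1]
gripper_width: 0.0441
```

step_arm([
  [0,0,0,0,3,0,0],
])

```text
time_s: 9.4
tcp_pos: [0.4859, 0.0785, 0.0395]
eef_rot: [-179.8, 0.1, 174.8]
contact_force: [5.8, -32.0, 9.5]
gripper_width: 0.0438
```

step_arm([
  [0,0,0,0,3,0,0],
])

```text
time_s: 9.5
tcp_pos: [0.4857, 0.0784, 0.0399]
eef_rot: [-179.5, -0.0, 174.7]
contact_force: [8.7, -27.0, 7.6]
gripper_width: 0.0445
```

There's firm contact with the rail (about 30 N at y = 0.0785). Backing off to check.

step_arm([
  [0,0,0,0,-5,0,0],
  [0,0,0,0,-25,0,0],
  [0,0,0,0,-40,0,0],
  [0,0,0,0,-40,0,0],
  [0,0,0,0,-40,-20,0],
  [0,0,0,0,-20,-40,0],
  [0,0,0,0,0,-40,0],
  [0,0,0,0,0,0,0],
])

```text
time_s: 10.3
tcp_pos: [0.4714, -0.0946, 0.1445]
eef_rot: [-179.6, 0.1, 174.9]
contact_force: [0.7, 0.3, 0.6]
gripper_width: 0.0438
```

Run:
```python
from h import *
s=r.get_state(); print(s["tcp_pos"],s["eef_rot"])
i=r.camera_info("wrist"); cv2.imwrite("pics/w12.png",r.capture("wrist")[:,:,::-1])
a=r.capture("scene"); b=r.capture("side")
cv2.imwrite("pics/sz12.png",cv2.resize(a[190:310,190:350,::-1],None,fx=5,fy=5,interpolation=cv2.INTER_CUBIC))
cv2.imwrite("pics/dz12.png",cv2.resize(b[190:290,220:360,::-1],None,fx=5,fy=5,interpolation=cv2.INTER_CUBIC))
```

```text
[ 0.47137634 -0.09464858  0.14453378] [-1.79577980e+02  8.69340773e-02  1.74859943e+02]
```

View pics/sz12.png

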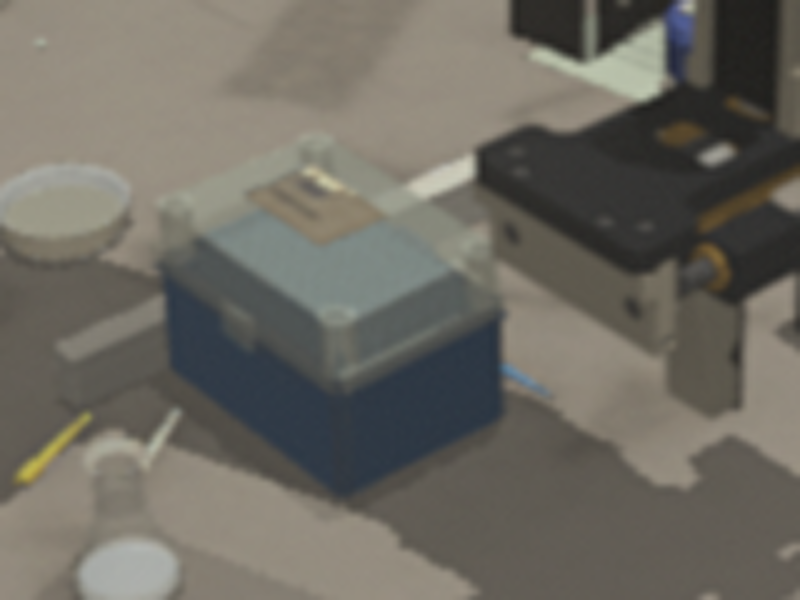

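View pics/dz12.png

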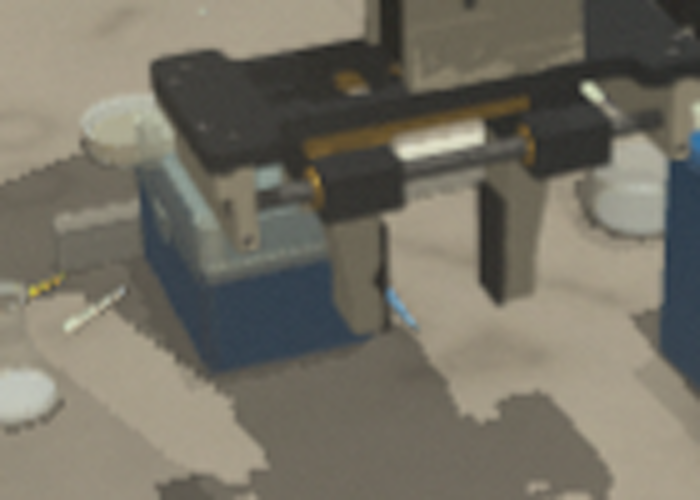

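Run:
```python
from h import *
np.set_printoptions(precision=4,suppress=True)
for n,o,L in [("scene",(190,190),[(343,495),(503,412),(172,370)]),("side",(220,190),[(212,372),(365,338),(147,260)])]:
    p=[plane(n,o[0]+q[0]/5,o[1]+q[1]/5,0) for q in L]; e=p[1]-p[0]; s=p[2]-p[0]
    print(n,*p,"w",np.linalg.norm(e),np.degrees(np.arctan2(e[1],e[0])),"L",np.linalg.norm(s),np.degrees(np.arctan2(s[1],s[0]))-90)
    if n=="scene": A,B=plane(n,205.75,270.5),plane(n,294.5,229.5)
    else: A,B=plane(n,232.6,245.4),plane(n,318,226.4)
    d=(B-A)/np.linalg.norm(B-A); nrm=np.array([-d[1],d[0],0])
    print("rail",A,B,np.degrees(np.arctan2(d[1],d[0])),"x mid",(((p[0]+p[1])/2)-(A+B)/2)@d,"heel mid dist to rail line",(((p[0]+p[1])/2)-A)@nrm, "front corner",(p[2]-A)@nrm)
a=cv2.imread("pics/sz12.png")[180:520,40:360]; cv2.imwrite("pics/z12b.png",cv2.resize(a,None,fx=1.8,fy=1.8))
```

```text
scene [0.4459 0.099  0.    ] [0.5278 0.0908 0.    ] [0.4554 0.213  0.    ] w 0.08234882207150342 -5.759465449415592 L 0.11441799173262505 -4.735959102135084
rail [0.4145 0.2238 0.    ] [0.6508 0.1982 0.    ] -6.195018517929648 x mid -0.03296593863024148 heel mid dist to rail line -0.12037497595003352 front corner -0.006307079521758795
side [0.4442 0.0957 0.    ] [0.5212 0.087  0.    ] [0.4532 0.2058 0.    ] w 0.07749549938766649 -6.452099851040201 L 0.1105319364435147 -4.703063573325494
rail [0.4095 0.211  0.    ] [0.6466 0.1917 0.    ] -4.660464231604648 x mid -0.03628313263969555 heel mid dist to rail line -0.11335317182067067 front corner -0.0016098235471851492
```

View pics/z12b.png

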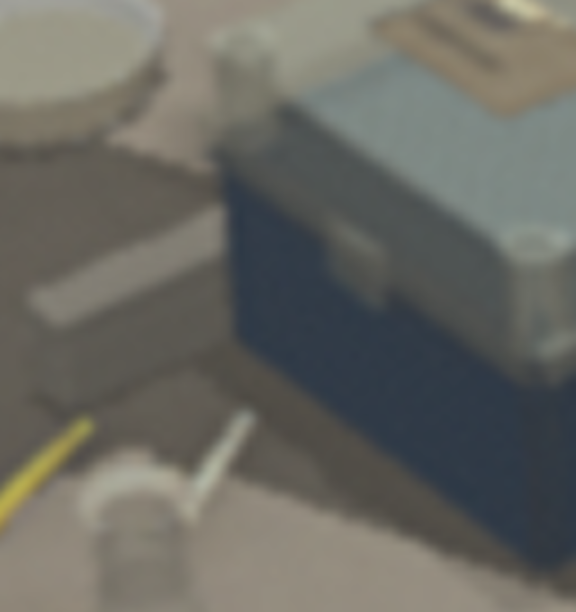

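View pics/w12.png

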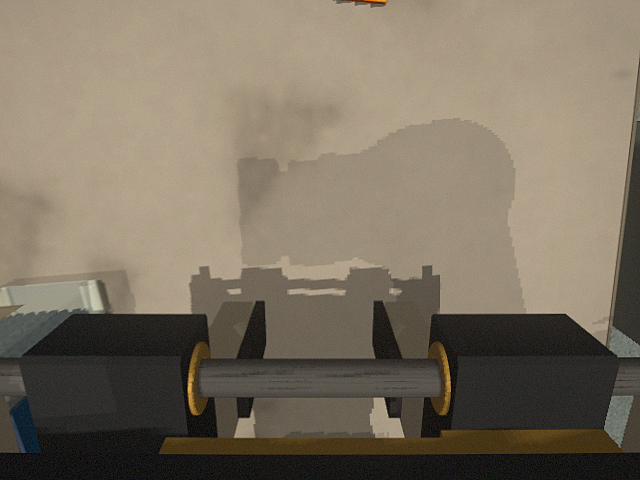

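Both fixed views agree with contact: yaw is within about 1° of the rail, heel-to-rail distance is 113–120 mm against a 122 mm box length, and it sits about -35 mm along the rail. There's plenty of time, so I'll check the seam from above with the wrist camera.

step_arm([
  [0,0,0,0,0,-45,0],
  [0,0,0,0,0,-45,0],
  [0,0,0,0,10,-45,0],
  [0,0,0,0,45,-10,0],
  [0,0,0,0,45,0,0],
  [0,0,0,0,45,0,0],
  [0,0,0,0,45,0,0],
  [0,0,0,0,45,0,0],
  [0,0,0,0,45,0,0],
  [0,0,0,0,45,0,0],
])

```text
time_s: 11.45
tcp_pos: [0.4934, 0.2432, 0.2733]
eef_rot: [-179.2, -1.5, 174.8]
contact_force: [2.1, -0.3, 1.7]
gripper_width: 0.044
```

step_arm([
  [0,0,0,0,40,0,0],
  [0,0,0,0,0,0,0],
  [0,0,0,0,0,0,0],
])

```text
time_s: 11.75
tcp_pos: [0.4946, 0.2916, 0.2656]
eef_rot: [-178.8, -1.9, 175.2]
contact_force: [-0.0, -0.3, 0.5]
gripper_width: 0.0435
```

Run:
```python
from h import *
import pickle
i=r.camera_info("wrist"); cv2.imwrite("pics/w13.png",r.capture("wrist")[:,:,::-1]); pickle.dump(i,open("i13.pkl","wb"))
print(r.get_state()["tcp_pos"]); print([proj("wrist",p,i).round(1) for p in [(.49,.205,.026),(.411,.214,.026),(.647,.192,.026)]])
```

```text
[0.4945247  0.29121615 0.26534079]
[array([306.7, 112.1]), array([395.1, 114.9]), array([128.5, 112.6])]
```

View pics/w13.png

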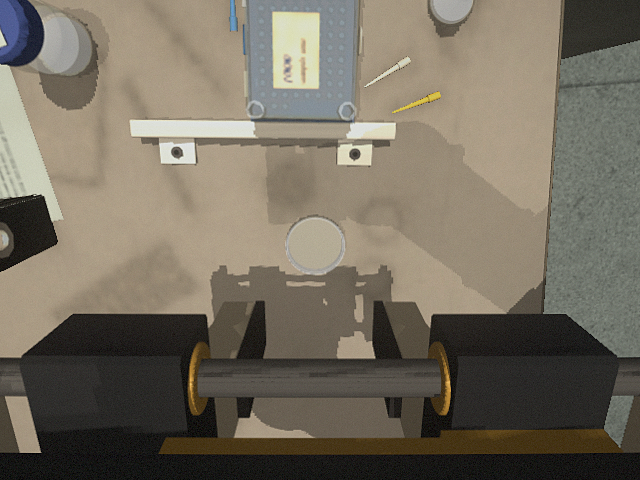

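```bash
python3 -c "
import cv2
a=cv2.imread('pics/w13.png')[0:150,200:400];cv2.imwrite('pics/w13z.png',cv2.resize(a,None,fx=4,fy=4,interpolation=cv2.INTER_CUBIC))"
```

```text
(no output)
```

View pics/w13z.png

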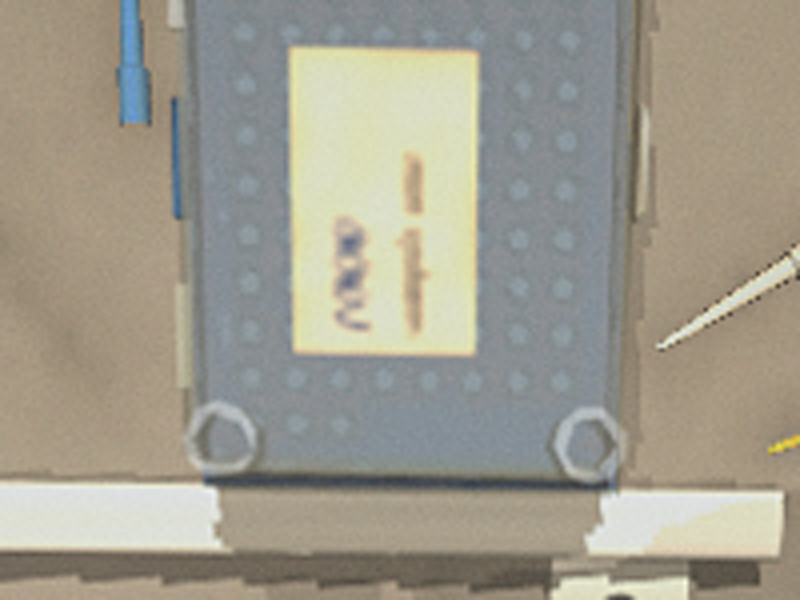

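The overhead wrist view shows the blue end wall meeting the rail's front edge with no gap along its whole width (zoom row about 485). Its front edge is parallel to the rail, and the dish, flask and bottle look undisturbed. Handing in.

```bash
python3 -c "
from plant import r
print(r.close_job())"
```

```text
the job is handed in; nothing more can be done
None
```

I tipped the box onto its base with the clear lid up by pushing near the top of the lid side with the fingertips. I then pushed its heel end about 50 mm along the bench, turning it about 10°, until it sat against the rail. The job was handed in at about 12 s with the arm clear of everything; no verdict came back.

**Last checks:**
- **Flush:** the wrist view from above shows the box's end against the rail with no visible gap along its width. Contact with the rail was felt at about 30 N.
- **Square:** the box is within about 1° of the rail in the fixed camera views.
- **Along the rail:** the box sits about 35 mm from the rail's middle, against a limit of 80 mm.
- **Neighbours:** the dish, flask and bottle look undisturbed in the pictures. I did not measure their positions again.

**What went wrong or disagreed:**
- **First push:** the tool drifted up onto the lid's top edge, with about 15 N upward. I backed off and came in lower; the box stayed upright and showed no clear movement.
- **Gap estimates:** the two fixed views disagreed by a few mm, putting the front corner at -6 mm and -2 mm from the rail. For flushness I relied on the overhead view and the contact force.

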